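Jack up a repair tray and hold it

ROBOT

A 6-joint arm with a two-finger parallel gripper is mounted at the origin on the work surface. World frame = base frame: x ahead of the robot, y to its left, z up, the work surface at z = 0. Lengths are in m, angles in rad, forces in N, time in s.
With the tool pointing down it reaches from about 0.35 to 0.975 m from the base axis. Payload 4.9 kg.
Tool frame: the origin (TCP) lies midway between the tips of the shut fingers; the grasp point (between the pads) lies 19 mm behind it; z points along the fingers, y is the line along which they close (so a half turn about z gives the same grasp; the last joint's range is limited). The gripper opens to 85 mm and grips with 20 to 120 N. Pads are 22 mm wide; open, the fingers measure 114 mm over their backs; the gripper's body (76 mm by 85 mm) begins 54 mm behind the grasp point. The pads swing forward as they close: fully open they stand 13 mm farther back than shut.
Start: joints at [-1.247, 0.053, 1.613, -0, 1.476, -0.119], TCP at [0.268, -0.565, 0.231] pointing down, gripper open.
Joint ranges: [-3.01, 3.01], [-1.01, 2.22], [0.06, 2.58], [-1.02, 4.17], [0.09, 2.62], [-3.14, 3.14]. Speed limits (rad/s): [2.57, 2.57, 3.14, 3.14, 3.14, 3.14].

INTERFACE

Orientations are given as a unit quaternion [w, x, y, z].
In Python, from plant import state, grab_frame, camera_info, job_done, spot_in, masks_of, pinpoint gives the robot as it stands.
- The arm moves only by the shell command python3 -m handwheel 'ROWS' [OPENING]. ROWS is JSON, a list that holds one entry, the list of rows, each a list of 6 numbers: the shift along the world's x, y, z in m, then the turn, a rotation vector about the world's x, y, z in degrees. In form: [[[tx, ty, tz, ax, ay, az], ...]]. A call has 1 to 20 rows; each row shifts and turns the commanded pose from where the row before left it; what a row does not reach is not made up. A row lasts 1/12 s, in which the tool goes at most 41.7 mm and 7.16 degrees, less where a joint would pass 70% of its speed; a pose out of reach is approached as far as the arm can. A call is refused whole if a number of a shift passes 0.0417 or a number of a turn 7.16, either way. A call with a gripper value outside its range is refused whole. OPENING is the opening, from 0 (shut) to 1 (fully open), set as the call begins (- or left out, the last holds). The fingers move at their own pace and stop on an object; the grip force is fixed at half the most. Time passes only in rows, so rows that do not move let the fingers close. It gives the time, the measured TCP pose, the force, the opening and the grip force at its end, in the units of the state.
- state(): the state, without advancing time (a new reading comes with each control period).
- grab_frame(name): name is "scene" or "side" or "wrist"; returns (picture, depth): 420x560x3 uint8, blue, green, red; 420x560 float32, m along the optical axis (not along the pixel's ray), 0 where there is no reading.
- camera_info(name): a dict with "fx", "fy", "cx", "cy" (pixels), "T" (4x4, takes a point from camera to world coordinates). Camera axes: x right, y up, looking along -z (the intrinsics and any distortion apply to the point x, -y, -z); pixel columns grow to the right and rows downward; lengths in m; the calibration is good to about 2 mm. A picture is of the moment at which its call begins: read the wrist's pose just before it. camera_info takes no time and is no camera call; for the wrist camera it gives the pose at the moment of the call.
- job_done(): hands the job in; it is judged then, once.
Trained networks look in the newest picture that a camera, given by its name, has taken for a name from the list of things; names that differ only in an ending like _2 or _b are one class to them, and where a whole thing is asked for, a point or a joint stands for the part that bears it (a point fixed in the world has none). Each returns a list of dicts, best first, with "conf" (0 to 1); they miss things now and then, are a little off and sometimes report something else, mostly with a low value. They report only what shows in the picture. A call takes as long as a camera call.
- spot_in(camera, thing): "box" ([left, top, width, height] in pixels, round what is visible of it).
- masks_of(camera, thing): "region" (420x560 bool, what is visible of it) and "box" ([left, top, width, height] in pixels, round what is visible of it).
- pinpoint(camera, thing): "position" ([column, row] in pixels: a listed point, or the origin of a listed thing).
The state is a dict: "time": time; "joint_pos": joint angles; "joint_vel": joint speeds; "joint_efforts": joint torques, N m; "tool_pos": TCP position; "tool_rot": TCP orientation; "contact_force": force on the tool from outside, world axes, zero at the start; "ft_torque": the same for the moment, N m; "gripper_width": opening from 0.0 (shut) to 1.0 (fully open); "grasp_force": force on a finger pad.
Only numpy, scipy, OpenCV 4.12 (cv2) and the standard library are available. Lean on these libraries where they do the work, as an engineer would, in place of code of your own. Each camera call takes 0.05 s, during which the arm holds its last target. There are 200 camera calls.

TASK

Lay the retaining bar across the circuit board so that it lies in both notched supports on the tray, and let go of it. Then stand the small jack on the bench with its saddle centred under the tray's marked lift pad, give its handle a full trial stroke down and let it come all the way back up, then press the handle fully down again and finish while still holding it down, so that the jack alone keeps the tray tilted up. Leave the other things on the bench where they are.

Things in the scene. Friction and masses are not known exactly. Their poses are not given: they have to be found in the camera images.
- bar_grip (a point): Centre of the black grip block of the loose retaining bar, 26 mm above the bar's underside. Aluminium bar 250 mm long (this point's x), 16 wide (y), 10 thick; the block in its middle is 42 long (x), 20 wide (y), its top 42 above the underside. Starts flat on the bench left of the cradle, grip up.
- bar: The retaining bar itself: origin at the centre of its underside, axes as bar_grip. About 0.18 kg.
- cradle: Tilting repair cradle, fixed: dark frame with a hinged aluminium tray 230 (x) by 240 (y) mm, top 83 mm up, carrying a green board (parts up to 123 mm high 50 mm or more from the bar's line, chips up to 96 mm nearer). Origin on the bench under the tray's centre. Hinge on its +y side; the lift pad sticks out of its -y side; under pad and tray edge it is free down to the bench between posts 178 mm apart.
- bar_seat (a point): Midpoint between the two notched steel supports on the tray, at the notch floors' height (97 mm above the bench, tray down; 4 mm above the board), where the bar's underside comes. x runs from support to support (the bar lies along it), z up. Supports 14 mm thick, centred 95 mm from here along +x and -x; notches 24 mm wide, walls 17 mm high.
- lift_pad (a point): Marked lift point: underside centre of a round steel pad (28 mm across, 12 thick) below the 36 mm wide arm on the tray's -y edge; the arm's top (83 mm up) has a small cone boss with four studs right above the pad. 150 mm from the cradle's origin along its -y, 65 mm above the bench with the tray down; arm ends 22 mm beyond, tray edge 30 mm behind. Lifting takes 6 to 12 N.
- tray (a joint): Tilt of the tray about its +y side, rad: 0 lying down on the frame, grows as the lift pad rises (the pad rises about 275 mm per rad; about 0.08 when fully jacked). It falls back by its weight.
- jack: Small loose lever jack, 0.8 kg: dark steel base 160 mm long (x from -40 to +120), 70 wide, 12 thick. Origin on its underside below the saddle's axis; x points from saddle to handle, z up. Meant to stand with x pointing straight out from the tray (cradle's -y). Starts right of the cradle.
- jack_grip (a point): Grip point of the jack, 62 mm above its underside, 56 mm from the saddle's axis towards the handle: in the upper part of an upright dark block 22 mm long (x), 28 wide (y), top 82 mm above the underside. Grip across its width (y); beside it is free above the base (12 mm). The pump block behind it (x 74 to 108 mm) is up to 62 mm high.
- saddle_top (a point): Centre of the top of the jack's round steel saddle, 40 mm across; 50 mm above the jack's underside with the handle up (15 mm below the lift pad), 88 mm with the handle fully down. To be centred under the lift pad.
- handle_pad (a point): Top centre of the black rubber pad (44 mm along the handle, 36 wide, 10 thick) at the handle's end. Handle up: 179 mm from the saddle's axis along the jack's x, 101 mm above the bench; fully down: 189 mm and 40 mm. (Handle axis: 85 mm from the saddle's axis, 52 mm up.) Press from above with closed fingers, 3 to 10 N; it springs back up when let go.
- handle (a joint): Jack handle, rad: 0 all the way up (its rest), 0.6 fully down (stop); the saddle rises 63 mm per rad. It meets the pad at about 0.24.
- flux_jar: Bystander: amber jar with white cap, 52 mm across, 55 high. Leave it alone.
- solder_reel: Bystander: small steel reel (ring), 58 mm across, 34 high. Leave it alone.
- screwdriver: Bystander: screwdriver with a black handle, lying. Leave it alone.
- wrench: Bystander: steel wrench, lying. Leave it alone.
- heat_sink: Bystander: finned aluminium heat sink 50 x 60 x 31 mm. Leave it alone.
- transformer: Bystander: transformer 46 x 66 x 36 mm with a copper winding. Leave it alone.
- parts_cup: Bystander: grey plastic cup, 70 mm across, 60 high. Leave it alone.

How it is judged:
By the outcome, as a careful person would: the job done as asked, in the order asked, and still so for the second after the job is handed in, while the arm keeps its last pose, push and grip.
It also fails if it takes over 58 s, if anything falls off the work surface, if the arm or the gripper's body presses on something with over 40 N, if the wrist force passes 120 N, or if a joint passes its speed limit or range.

## Working session

There is one attempt and no reset: what is moved stays moved. The work goes in short steps, Python scripts to look and compute and a shell command to move; the robot and the scene stay as the last step left them, time stands still between calls to the robot, and variables do not carry over. Pictures are saved under pics/ and viewed, at most 10 in all, crops included, and the job is handed in when it is done.

```bash
mkdir -p pics; ls
cat > h.py <<'E'
import numpy as np, cv2
from plant import *
def ray(cam,px,info=None):
    c=info or camera_info(cam); T=np.array(c["T"])
    d=np.array([(px[0]-c["cx"])/c["fx"],-(px[1]-c["cy"])/c["fy"],-1.])
    return T[:3,3],T[:3,:3]@d
def atz(cam,px,z,info=None):
    o,d=ray(cam,px,info); return o+d*(z-o[2])/d[2]
def cloud(cam,depth,info=None):
    c=info or camera_info(cam); T=np.array(c["T"]); v,u=np.mgrid[:420,:560]
    P=np.stack([(u-c["cx"])/c["fx"]*depth,-(v-c["cy"])/c["fy"]*depth,-depth],-1)
    return P@T[:3,:3].T+T[:3,3]
E
python3 - <<'E'
from h import *
for cam in("scene","side"):
    p,d=grab_frame(cam); cv2.imwrite(f"pics/{cam}0.png",p); C=cloud(cam,d); ci=camera_info(cam)
    print(cam,{k:v for k,v in ci.items() if k!="T"},np.array(ci["T"])[:3,3].round(3))
    for t,z in [("bar_grip",.026),("bar",0),("cradle",0),("bar_seat",.097),("lift_pad",.065),("jack",0),("jack_grip",.062),("saddle_top",.05),("handle_pad",.101)]:
        for r in pinpoint(cam,t)[:2]:
            print(t,round(r["conf"],2),np.round(r["position"]),atz(cam,r["position"],z).round(4))
print(state()["time"],state()["tool_rot"])
E
```

```text
pics
scene {'fx': 509.26606810680096, 'fy': 509.26606810680096, 'cx': 282.20324214438693, 'cy': 216.01390226359325} [ 1.353 -0.965  0.934]
bar_grip 0.96 [336. 166.] [0.4604 0.4037 0.026 ]
bar 0.55 [336. 175.] [0.4765 0.3854 0.    ]
cradle 0.69 [295. 222.] [0.5473 0.0632 0.    ]
bar_seat 0.89 [296. 197.] [0.5518 0.0581 0.097 ]
lift_pad 0.79 [262. 232.] [ 0.5632 -0.1065  0.065 ]
lift_pad 0.68 [212. 269.] [ 0.5739 -0.3114  0.065 ]
jack_grip 0.96 [200. 256.] [ 0.5079 -0.294   0.062 ]
saddle_top 0.65 [193. 245.] [ 0.4453 -0.2669  0.05  ]
handle_pad 0.69 [214. 271.] [ 0.6149 -0.3423  0.101 ]
side {'fx': 387.286918755348, 'fy': 387.286918755348, 'cx': 274.5626881104279, 'cy': 214.82396452519325} [0.158 0.667 0.884]
bar_grip 0.61 [221. 354.] [0.4722 0.3968 0.026 ]
bar 0.8 [223. 358.] [0.4719 0.3963 0.    ]
bar 0.16 [256. 186.] [ 0.7368 -0.1522  0.    ]
cradle 0.92 [266. 247.] [0.5649 0.0572 0.    ]
bar_seat 0.55 [266. 222.] [0.5647 0.0489 0.097 ]
lift_pad 0.98 [290. 197.] [ 0.5748 -0.1052  0.065 ]
jack 0.56 [348. 196.] [ 0.444 -0.268  0.   ]
jack 0.45 [344. 183.] [ 0.4805 -0.3218  0.    ]
jack_grip 0.84 [338. 170.] [ 0.5035 -0.3038  0.062 ]
handle_pad 0.68 [314. 142.] [ 0.6241 -0.3553  0.101 ]
1.0 [-7.03845669e-06  9.75589988e-01  2.19600033e-01 -5.76519167e-06]
```

View pics/scene0.png

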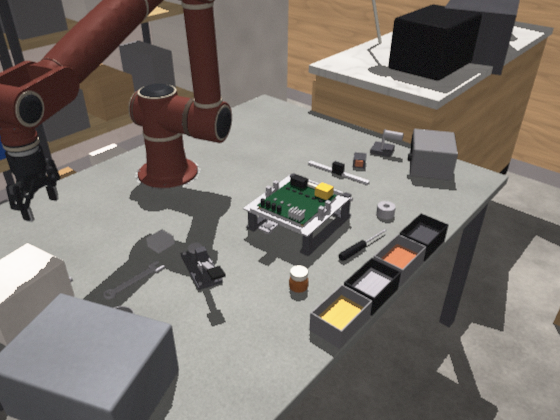

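View pics/side0.png

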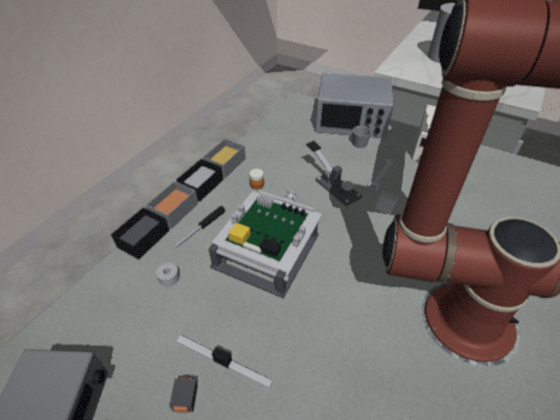

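Scene picture: bar grip at (338,168), cradle at (297,210), jack at (203,265), jar at (299,278). The side view agrees, with the bar running (180,340)–(270,383) and the pad at (290,197). Next I need the angles.

Run:
```python
from h import *
for cam in("side","scene"):
    p,d=grab_frame(cam); C=cloud(cam,d)
    for t in("bar","cradle","jack"):
        for r in masks_of(cam,t)[:1]:
            Q=C[r["region"]&(d>0)]
            if t=="bar": Q=Q[(Q[:,2]>.003)&(Q[:,2]<.02)]
            if t=="cradle": Q=Q[(Q[:,2]>.06)]
            if t=="jack": Q=Q[(Q[:,2]>.004)&(Q[:,2]<.11)]
            b=cv2.minAreaRect(Q[:,:2].astype(np.float32)*1000)
            m=np.median(Q,0); w,v=np.linalg.eigh(np.cov(Q[:,:2].T)); a=np.degrees(np.arctan2(v[1,1],v[0,1]))
            print(cam,t,round(r["conf"],2),len(Q),m.round(3),"pca",a.round(1),"rect",np.round(b[0]),np.round(b[1]),round(b[2],1), Q.min(0).round(3),Q.max(0).round(3))
print(state()["tool_pos"])
```

```text
side bar 0.56 707 [0.444 0.402 0.009] pca -175.0 rect [468. 403.] [250.  20.] 4.7 [0.343 0.384 0.003] [0.593 0.42  0.02 ]
side cradle 0.17 28 [ 0.517 -0.564  0.061] pca 87.1 rect [ 525. -561.] [63. 67.] 21.1 [ 0.492 -0.597  0.06 ] [ 0.557 -0.528  0.064]
scene bar 0.58 224 [0.484 0.398 0.008] pca -175.1 rect [473. 405.] [250.  43.] 2.9 [0.348 0.378 0.003] [0.598 0.425 0.019]
scene cradle 0.74 3900 [0.581 0.034 0.091] pca 80.9 rect [564.  35.] [237. 313.] 4.8 [ 0.434 -0.12   0.06 ] [0.685 0.199 0.126]
scene jack 0.96 1146 [ 0.522 -0.307  0.038] pca 160.7 rect [ 530. -301.] [ 71. 243.] 65.9 [ 0.408 -0.364  0.004] [ 0.645 -0.237  0.106]
[ 0.26778871 -0.56467703  0.23125105]
```

```bash
python3 -m handwheel '[[[0.04,0.01,0,0,0,-4.1],[0.04,0.01,0,0,0,-4.1],[0.04,0.01,0,0,0,-4.1],[0.04,0.01,0,0,0,-4.1],[0.04,0.01,0,0,0,-4.1],[0,0.04,0,0,0,0],[0,0.04,0,0,0,0],[0,0.04,0,0,0,0],[0,0.04,0,0,0,0],[0,0.04,0,0,0,0],[0,0.04,0,0,0,0],[0,0.04,0,0,0,0],[0,0.04,0,0,0,0],[0,0.04,0,0,0,0],[0,0.04,0,0,0,0],[0,0.04,0,0,0,0],[0,0.04,0,0,0,0],[0,0.04,0,0,0,0],[0,0.04,0,0,0,0],[0,0.04,0,0,0,0]]]' 1; python3 -m handwheel '[[[0,0.04,0,0,0,0],[0,0.04,0,0,0,0],[0,0.04,0,0,0,0],[0,0.04,0,0,0,0],[0,0.04,0,0,0,0],[0,0.04,0,0,0,0],[0,0.04,0,0,0,0],[0,0.038,0,0,0,0],[0,0,0,0,0,0]]]'
cat > tool.py <<'E'
from h import *
from scipy.spatial.transform import Rotation as R
s=state(); w=s["tool_rot"]; M=R.from_quat([w[1],w[2],w[3],w[0]]).as_matrix()
print("t",round(s["time"],2),"tcp",np.round(s["tool_pos"],4),"yaw of y",np.degrees(np.arctan2(M[1,1],M[0,1])).round(1),"z",M[:,2].round(3),"q",np.round(s["joint_pos"],2),"F",np.round(s["contact_force"],1),"w",round(s["gripper_width"],3),"g",round(s["grasp_force"],1))
E
python3 - <<'E'
import tool
from h import *
ci=camera_info("wrist"); p,d=grab_frame("wrist"); cv2.imwrite("pics/w1.png",p); C=cloud("wrist",d,ci)
for r in pinpoint("wrist","bar_grip")[:2]:
    print(r, atz("wrist",r["position"],.026,ci).round(4))
for r in masks_of("wrist","bar")[:2]:
    Q=C[r["region"]&(d>0)]; B=Q[(Q[:,2]>.003)&(Q[:,2]<.02)];G=Q[Q[:,2]>.036]
    w,v=np.linalg.eigh(np.cov(B[:,:2].T)); print(r["conf"],len(B),len(G),"ang",np.degrees(np.arctan2(v[1,1],v[0,1])),B.min(0),B.max(0),"grip top",cv2.minAreaRect(G[:,:2].astype(np.float32)*1000),np.median(G,0), np.median(B[:,2]))
E
```

```text
time: 3.07
tool_pos: [0.4674, 0.0872, 0.2317]
tool_rot: [0.0, 0.999, 0.042, 0.001]
contact_force: [0.4, -1.2, -0.6]
gripper_width: 1.001
grasp_force: 0.0
time: 3.82
tool_pos: [0.4667, 0.4087, 0.2307]
tool_rot: [-0.001, 0.999, 0.045, -0.0]
contact_force: [-1.6, -0.4, -0.2]
gripper_width: 1.001
grasp_force: 0.0
t 3.82 tcp [0.4667 0.4087 0.2307] yaw of y -84.8 z [-0.001  0.002 -1.   ] q [0.6  0.04 1.63 0.   1.47 2.08] F [-1.6 -0.4 -0.2] w 1.001 g 0.0
{'position': [285.3, 180.9], 'conf': 0.98} [0.465  0.4016 0.026 ]
0.67 2245 653 ang -175.01627225029563 [0.34528218 0.38503692 0.00465777] [0.59424177 0.42053934 0.01972776] grip top ((469.6126403808594, 402.73486328125), (41.84432601928711, 19.730642318725586), 5.129993438720703) [0.47188411 0.40319229 0.04202385] 0.010100033224574256
```

```bash
python3 -m handwheel '[[[0.001,0,-0.036,0,0,0],[0,0,-0.036,0,0,0],[0,0,-0.036,0,0,0],[0,0,-0.036,0,0,0],[0,0,-0.016,0,0,0],[0,0,0,0,0,0]]]' 0.7; python3 tool.py
```

```text
time: 4.47
tool_pos: [0.4657, 0.3994, 0.0656]
tool_rot: [0.003, 0.999, 0.041, -0.004]
contact_force: [-0.4, 0.0, -0.8]
gripper_width: 0.696
grasp_force: 0.0
t 4.47 tcp [0.4657 0.3994 0.0656] yaw of y -85.2 z [-0.008 -0.006 -1.   ] q [ 0.59  0.19  1.76 -0.    1.21  2.08] F [-0.4  0.  -0.8] w 0.696 g 0.0
```

```bash
python3 -m handwheel '[[[0,0,-0.025,0,0,0],[0,0,-0.02,0,0,0],[0,0,-0.012,0,0,0],[0,0,0,0,0,0]]]' ; python3 tool.py; python3 -m handwheel '[[[0,0,0,0,0,0],[0,0,0,0,0,0],[0,0,0,0,0,0],[0,0,0,0,0,0],[0,0,0,0,0,0]]]' 0.1; python3 tool.py
```

```text
time: 4.8
tool_pos: [0.4679, 0.4017, 0.0128]
tool_rot: [0.001, 0.999, 0.042, -0.001]
contact_force: [-0.1, -1.1, -0.2]
gripper_width: 0.701
grasp_force: 0.0
t 4.8 tcp [0.4679 0.4017 0.0128] yaw of y -85.2 z [-0.003 -0.002 -1.   ] q [ 0.59  0.26  1.77 -0.    1.11  2.08] F [-0.1 -1.1 -0.2] w 0.701 g 0.0
time: 5.22
tool_pos: [0.4702, 0.4041, 0.0166]
tool_rot: [-0.001, 0.999, 0.043, 0.002]
contact_force: [-0.5, -0.9, 6.3]
gripper_width: 0.221
grasp_force: 60.0
t 5.22 tcp [0.4702 0.4041 0.0166] yaw of y -85.1 z [ 0.003  0.002 -1.   ] q [ 0.59  0.26  1.77 -0.    1.11  2.08] F [-0.5 -0.9  6.3] w 0.221 g 60.0
```

```bash
python3 -m handwheel '[[[0,0,0.02,0,0,0],[0,0,0.035,0,0,0],[0,0,0.035,0,0,0],[0,0,0.035,0,0,0],[0.01,-0.02,0.035,0,0,0],[0.01,-0.035,0.02,0,0,0],[0.01,-0.035,0.02,0,0,0],[0.01,-0.035,0.02,0,0,0],[0.01,-0.035,0,0,0,0],[0.01,-0.035,0,0,0,0],[0.01,-0.02,0,0,0,0],[0,0,0,0,0,0],[0,0,0,0,0,0]]]'
python3 - <<'E'
import tool
from h import *
ci=camera_info("wrist"); p,d=grab_frame("wrist"); cv2.imwrite("pics/w2.png",p); C=cloud("wrist",d,ci); np.save("c2.npy",C)
for cam,i in(("wrist",ci),):
  for t,z in(("bar_seat",.097),("lift_pad",.065),("cradle",0)):
    for r in pinpoint("wrist",t)[:2]:
      print(t,r, atz("wrist",r["position"],z,ci).round(4))
r=masks_of("wrist","cradle")
if r:
    Q=C[r[0]["region"]&(d>0)]; np.save("q2.npy",Q)
    for lo,hi in((.075,.088),(.108,.118)):
        B=Q[(Q[:,2]>lo)&(Q[:,2]<hi)]
        if len(B)>5: print(lo,hi,len(B),cv2.minAreaRect(B[:,:2].astype(np.float32)*1000))
E
```

```text
time: 6.3
tool_pos: [0.5386, 0.1874, 0.2336]
tool_rot: [-0.0, 0.999, 0.041, -0.001]
contact_force: [-0.0, 0.0, -3.4]
gripper_width: 0.221
grasp_force: 59.2
t 6.3 tcp [0.5386 0.1874 0.2336] yaw of y -85.3 z [-0.001  0.    -1.   ] q [ 0.2  -0.08  1.74  0.    1.48  1.69] F [-0.   0.  -3.4] w 0.221 g 59.2
bar_seat {'position': [422.2, 190.0], 'conf': 0.7} [0.5553 0.0546 0.097 ]
lift_pad {'position': [551.8, 176.0], 'conf': 0.63} [ 0.5733 -0.0903  0.065 ]
cradle {'position': [384.6, 167.1], 'conf': 0.87} [0.5571 0.0587 0.    ]
0.075 0.088 17246 ((559.1367797851562, 42.199851989746094), (230.08749389648438, 262.0160217285156), 4.8983259201049805)
0.108 0.118 3269 ((558.2747192382812, 54.722110748291016), (204.01840209960938, 181.7733917236328), 4.870666027069092)
```

View pics/w2.png

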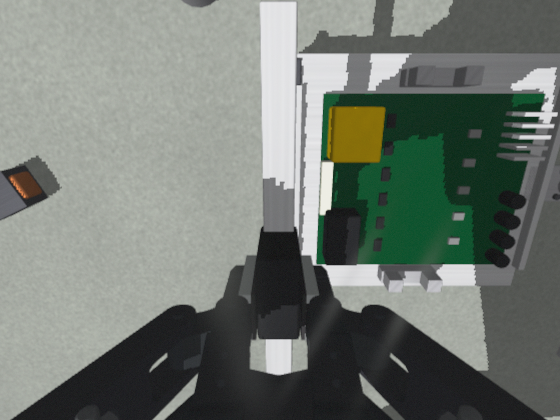

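Wrist view: the bar is held. The board is at the right, with the supports at about (442,75) and (412,280). I'll locate the notches from depth.

Run:
```python
from h import *
C=np.load("c2.npy"); a=np.radians(4.9); R2=np.array([[np.cos(a),-np.sin(a)],[np.sin(a),np.cos(a)]])
o=np.array([.558,.055]); P=C.reshape(-1,3); ok=np.isfinite(P).all(1)&(P[:,2]>.07)&(P[:,2]<.13); P=P[ok]
L=(P[:,:2]-o)@R2
for s in(1,-1):
    m=(abs(s*L[:,0]-.095)<.012)&(abs(L[:,1])<.05)
    top=m&(P[:,2]>.109)&(P[:,2]<.118); fl=m&(P[:,2]>.093)&(P[:,2]<.101)&(abs(L[:,1])<.03)
    for n,k in(("top",top),("floor",fl)):
        print(s,n,k.sum(), (L[k].min(0)*1e3).round(1),(L[k].max(0)*1e3).round(1),"z",np.median(P[k,2]).round(4))
    h,e=np.histogram(L[top][:,1]*1e3,bins=np.arange(-50,51,4)); print(list(zip(e.astype(int),h)))
m=(abs(L[:,0])<.11)&(P[:,2]>.078)&(P[:,2]<.087); print("tray y",(L[m][:,1].min(),L[m][:,1].max()))
```

```text
1 top 783 [ 88.3 -26.3] [102.2  26.7] z 0.114
1 floor 516 [ 88.4 -12.9] [102.   28.6] z 0.0972
[(np.int64(-50), np.int64(0)), (np.int64(-46), np.int64(0)), (np.int64(-42), np.int64(0)), (np.int64(-38), np.int64(0)), (np.int64(-34), np.int64(0)), (np.int64(-30), np.int64(3)), (np.int64(-26), np.int64(85)), (np.int64(-22), np.int64(99)), (np.int64(-18), np.int64(91)), (np.int64(-14), np.int64(123)), (np.int64(-10), np.int64(0)), (np.int64(-6), np.int64(0)), (np.int64(-2), np.int64(0)), (np.int64(2), np.int64(0)), (np.int64(6), np.int64(0)), (np.int64(10), np.int64(34)), (np.int64(14), np.int64(97)), (np.int64(18), np.int64(99)), (np.int64(22), np.int64(112)), (np.int64(26), np.int64(40)), (np.int64(30), np.int64(0)), (np.int64(34), np.int64(0)), (np.int64(38), np.int64(0)), (np.int64(42), np.int64(0)), (np.int64(46), np.int64(0))]
-1 top 463 [-101.8  -25.5] [-86.9  27.2] z 0.1137
-1 floor 465 [-101.1  -27.5] [-86.7  28.8] z 0.0969
[(np.int64(-50), np.int64(0)), (np.int64(-46), np.int64(0)), (np.int64(-42), np.int64(0)), (np.int64(-38), np.int64(0)), (np.int64(-34), np.int64(0)), (np.int64(-30), np.int64(0)), (np.int64(-26), np.int64(43)), (np.int64(-22), np.int64(62)), (np.int64(-18), np.int64(63)), (np.int64(-14), np.int64(66)), (np.int64(-10), np.int64(0)), (np.int64(-6), np.int64(0)), (np.int64(-2), np.int64(0)), (np.int64(2), np.int64(0)), (np.int64(6), np.int64(0)), (np.int64(10), np.int64(17)), (np.int64(14), np.int64(60)), (np.int64(18), np.int64(59)), (np.int64(22), np.int64(64)), (np.int64(26), np.int64(29)), (np.int64(30), np.int64(0)), (np.int64(34), np.int64(0)), (np.int64(38), np.int64(0)), (np.int64(42), np.int64(0)), (np.int64(46), np.int64(0))]
tray y (np.float64(-0.14385797716200735), np.float64(0.11807874505948086))
```

```bash
python3 -m handwheel '[[[0.004,-0.02,0,0,0,0],[0.005,-0.035,0,0,0,0],[0.005,-0.035,-0.01,0,0,0],[0.005,-0.028,-0.03,0,0,0],[0,-0.015,-0.03,0,0,0],[0,0,0,0,0,0],[0,0,0,0,0,0],[0,0,0,0,0,0]]]'
python3 - <<'E'
import tool
from h import *
ci=camera_info("wrist"); p,d=grab_frame("wrist"); cv2.imwrite("pics/w3.png",p); C=cloud("wrist",d,ci)
a=np.radians(4.9); R2=np.array([[np.cos(a),-np.sin(a)],[np.sin(a),np.cos(a)]])
P=C.reshape(-1,3); L=(P[:,:2]-[.5583,.0554])@R2
z0=state()["tool_pos"][2]-.0143+.010
m=(abs(P[:,2]-z0)<.007)&(abs(L[:,1])<.03)&(abs(L[:,0])>.03)
B=L[m]*1e3; print(m.sum(),"bar top z",np.median(P[m,2]).round(4),"x",B[:,0].min().round(1),B[:,0].max().round(1),"fit ang,off",np.polyfit(B[:,0],B[:,1],1), np.histogram(B[:,1],bins=np.arange(-30,31,3)))
m2=(P[:,2]>.109)&(P[:,2]<.118)&(abs(abs(L[:,0])-.095)<.012)&(abs(L[:,1])<.04)
for s in(1,-1):
    k=m2&(s*L[:,0]>0); print("support",s,k.sum(),(L[k].min(0)*1e3).round(1),(L[k].max(0)*1e3).round(1)) if k.sum() else 0
E
```

```text
time: 7.22
tool_pos: [0.5583, 0.0564, 0.1654]
tool_rot: [-0.0, 0.999, 0.043, 0.001]
contact_force: [0.4, 0.3, -1.5]
gripper_width: 0.225
grasp_force: 59.6
t 7.22 tcp [0.5583 0.0564 0.1654] yaw of y -85.1 z [ 0.001  0.001 -1.   ] q [-0.03 -0.05  1.83  0.    1.36  1.45] F [ 0.4  0.3 -1.5] w 0.225 g 59.6
8245 bar top z 0.1589 x -76.9 124.2 fit ang,off [1.18809911e-03 1.55672239e+00] (array([   0,    0,    0,    0,    0,    0,    0,  181, 1548, 1542, 1569,
       1546, 1546,  313,    0,    0,    0,    0,    0,    0]), array([-30, -27, -24, -21, -18, -15, -12,  -9,  -6,  -3,   0,   3,   6,
         9,  12,  15,  18,  21,  24,  27,  30]))
support 1 1217 [ 87.6 -26.2] [101.7  25.9]
support -1 369 [-102.1  -20.9] [-87.3  23.9]
```

```bash
python3 -m handwheel '[[[0,-0.0015,-0.015,0,0,0],[0,0,-0.015,0,0,0],[0,0,-0.01,0,0,0],[0,0,-0.007,0,0,0],[0,0,-0.004,0,0,0],[0,0,0,0,0,0],[0,0,0,0,0,0]]]'; python3 tool.py
```

```text
time: 7.85
tool_pos: [0.5585, 0.0541, 0.1142]
tool_rot: [0.0, 0.999, 0.043, 0.001]
contact_force: [-0.8, 1.1, -2.7]
gripper_width: 0.223
grasp_force: 59.6
t 7.85 tcp [0.5585 0.0541 0.1142] yaw of y -85.1 z [ 0.002 -0.    -1.   ] q [-0.04  0.    1.87 -0.    1.27  1.45] F [-0.8  1.1 -2.7] w 0.223 g 59.6
```

```bash
python3 -m handwheel '[[[0,0,-0.001,0,0,0],[0,0,0,0,0,0],[0,0,0,0,0,0],[0,0,0,0,0,0]]]' 0.5; python3 -m handwheel '[[[0,0,0.015,0,0,0],[0,0,0.03,0,0,0],[0,0,0.04,0,0,0],[0,0,0.04,0,0,0],[0,-0.02,0.03,0,0,0],[0,0,0,0,0,0],[0,0,0,0,0,0]]]'
python3 - <<'E'
import tool
from h import *
ci=camera_info("wrist"); p,d=grab_frame("wrist"); cv2.imwrite("pics/w4.png",p); C=cloud("wrist",d,ci)
a=np.radians(4.9); R2=np.array([[np.cos(a),-np.sin(a)],[np.sin(a),np.cos(a)]])
P=C.reshape(-1,3); L=(P[:,:2]-[.5583,.0554])@R2
m=(abs(P[:,2]-.107)<.003)&(abs(L[:,1])<.03)&(abs(L[:,0])>.03)&(abs(L[:,0])<.13)
B=L[m]*1e3; print(m.sum(),"x",B[:,0].min().round(1),B[:,0].max().round(1),"slope,off",np.polyfit(B[:,0],B[:,1],1),"z slope", np.polyfit(L[m,0],P[m,2],1))
m=(abs(L[:,0])<.017)&(L[:,1]<-.1)&(L[:,1]>-.19)&(P[:,2]>.05); print("arm pts",m.sum(),(L[m].min(0)*1e3).round(1),(L[m].max(0)*1e3).round(1))
for t,z in(("lift_pad",.083),):
    for r in pinpoint("wrist",t)[:2]: print(t,r,atz("wrist",r["position"],z,ci).round(4))
p,d=grab_frame("scene"); cv2.imwrite("pics/scene4.png",p[120:320,140:420].repeat(2,0).repeat(2,1))
for r in pinpoint("scene","lift_pad")[:3]: print(r,atz("scene",r["position"],.065))
E
```

```text
time: 8.18
tool_pos: [0.5582, 0.0537, 0.1129]
tool_rot: [0.0, 0.999, 0.042, 0.001]
contact_force: [-0.8, -0.2, 0.7]
gripper_width: 0.499
grasp_force: 0.0
time: 8.77
tool_pos: [0.5593, 0.0331, 0.2709]
tool_rot: [0.0, 0.999, 0.042, 0.003]
contact_force: [-1.0, 0.4, -0.7]
gripper_width: 0.496
grasp_force: 0.0
t 8.77 tcp [0.5593 0.0331 0.2709] yaw of y -85.2 z [ 0.006 -0.    -1.   ] q [-0.07 -0.13  1.72  0.    1.54  1.41] F [-1.   0.4 -0.7] w 0.496 g 0.0
2961 x -124.6 123.9 slope,off [ 0.00120206 -1.00774236] z slope [0.00068919 0.10708055]
arm pts 1960 [ -17. -172.] [  17. -100.]
lift_pad {'position': [386.3, 175.4], 'conf': 0.67} [ 0.5783 -0.0828  0.083 ]
```

View pics/w4.png

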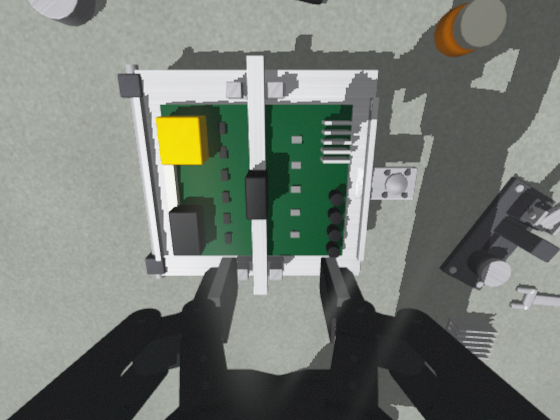

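View pics/scene4.png

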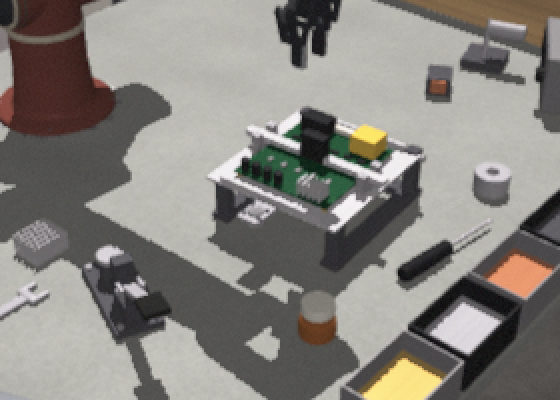

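Bar centred and lying in both notches (ends ±124 mm, off-centre by 1 mm, level). In the wrist view the boss is at (396,184), the jack at (490,240), and the jar at (472,27). Going above the jack.

```bash
python3 -m handwheel '[[[-0.005,-0.025,0,0,0,-4],[-0.005,-0.035,0,0,0,-4],[-0.005,-0.035,0,0,0,-4],[-0.005,-0.035,0,0,0,-4],[-0.005,-0.035,0,0,0,-4],[-0.005,-0.035,0,0,0,-4],[-0.005,-0.035,0,0,0,-4],[-0.005,-0.035,0,0,0,-2],[-0.005,-0.035,0,0,0,0],[-0.005,-0.02,0,0,0,0],[0,0,0,0,0,0],[0,0,0,0,0,0]]]' 1
cat > jk.py <<'E'
import tool
from h import *
def look(name,grip=True):
    ci=camera_info("wrist"); p,d=grab_frame("wrist"); cv2.imwrite(f"pics/{name}.png",p); C=cloud("wrist",d,ci)
    for t,z in(("jack_grip",.062),("saddle_top",.05),("handle_pad",.101),("jack",0),("lift_pad",.065)):
        for r in pinpoint("wrist",t)[:1]: print(t,round(r["conf"],2),r["position"],atz("wrist",r["position"],z,ci).round(4))
    r=masks_of("wrist","jack")
    if r:
        Q=C[r[0]["region"]&(d>0)]; 
        for lo,hi in((.007,.016),(.046,.053),(.078,.086),(.09,.11)):
            B=Q[(Q[:,2]>lo)&(Q[:,2]<hi)]
            if len(B)>8: b=cv2.minAreaRect(B[:,:2].astype(np.float32)*1000); print(lo,hi,len(B),np.round(b[0],1),np.round(b[1],1),round(b[2],1))
    return ci,p,d,C
E
python3 - <<'E'
from jk import *
ci,p,d,C=look("w5")
for cam in("wrist","scene"):
    if cam=="scene": ci=None; p,d=grab_frame(cam); C=cloud(cam,d)
    for t in("flux_jar","heat_sink","wrench","parts_cup"):
        for r in masks_of(cam,t)[:1]:
            Q=C[r["region"]&(d>0)]; print(cam,t,round(r["conf"],2),np.percentile(Q,3,0).round(3),np.percentile(Q,97,0).round(3))
E
```

```text
time: 9.97
tool_pos: [0.507, -0.2913, 0.2652]
tool_rot: [-0.001, 0.976, -0.218, -0.002]
contact_force: [-0.0, 0.8, 0.0]
gripper_width: 1.001
grasp_force: 0.0
t 9.97 tcp [ 0.507  -0.2913  0.2652] yaw of y -115.2 z [-0.003  0.003 -1.   ] q [-0.65 -0.06  1.67  0.    1.54  1.36] F [-0.   0.8  0. ] w 1.001 g 0.0
jack_grip 0.97 [279.1, 177.5] [ 0.508  -0.2918  0.062 ]
saddle_top 0.7 [279.9, 222.5] [ 0.4533 -0.2672  0.05  ]
handle_pad 0.8 [276.5, 58.0] [ 0.6167 -0.3402  0.101 ]
jack 0.6 [282.0, 210.7] [ 0.45   -0.2691  0.    ]
lift_pad 0.73 [99.8, 200.1] [ 0.573  -0.0923  0.065 ]
0.007 0.016 3247 [ 489.9 -282.8] [ 69.2 159.9] 66.4
0.046 0.053 810 [ 488.1 -282.9] [ 39.8 116.8] 65.9
0.078 0.086 832 [ 542.5 -306.7] [ 27.3 106.4] 65.5
0.09 0.11 2147 [ 616.1 -338.6] [35.9 47. ] 66.0
wrist flux_jar 0.91 [ 0.715 -0.186  0.01 ] [ 0.758 -0.143  0.057]
wrist heat_sink 0.64 [ 0.296 -0.316  0.001] [ 0.346 -0.259  0.032]
wrist wrench 0.91 [ 0.376 -0.519 -0.   ] [ 0.408 -0.35   0.009]
wrist parts_cup 0.33 [ 0.452 -0.103  0.082] [0.647 0.107 0.111]
scene flux_jar 0.67 [ 0.722 -0.187  0.   ] [ 0.766 -0.145  0.057]
scene heat_sink 0.62 [ 0.297 -0.318  0.001] [ 0.35  -0.259  0.032]
scene wrench 0.9 [ 0.379 -0.52  -0.   ] [ 0.412 -0.355  0.01 ]
scene parts_cup 0.46 [ 0.501 -0.549  0.046] [ 0.535 -0.532  0.063]
```

View pics/w5.png

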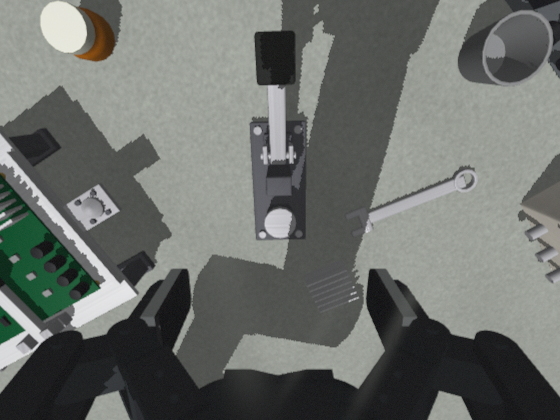

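Jack seen clearly: grip (279,178), saddle (280,222), handle pad (276,58). It points to -24.1°, with the grip at (0.5045,-0.2893). All free around it.

```bash
python3 -m handwheel '[[[-0.002,0.002,-0.025,0,0,1.1],[-0.001,0,-0.035,0,0,0],[0,0,-0.035,0,0,0],[0,0,-0.035,0,0,0],[0,0,-0.03,0,0,0],[0,0,-0.025,0,0,0],[0,0,-0.02,0,0,0],[0,0,-0.012,0,0,0],[0,0,-0.006,0,0,0],[0,0,0,0,0,0]]]' 0.7; python3 tool.py;  python3 -m handwheel '[[[0,0,0,0,0,0],[0,0,0,0,0,0],[0,0,0,0,0,0],[0,0,0,0,0,0],[0,0,0,0,0,0]]]' 0.1; python3 tool.py
```

```text
time: 11.6
tool_pos: [0.5042, -0.2888, 0.0432]
tool_rot: [-0.0, 0.978, -0.208, -0.001]
contact_force: [0.6, 0.4, 0.1]
gripper_width: 0.699
grasp_force: 0.0
t 11.6 tcp [ 0.5042 -0.2888  0.0432] yaw of y -114.0 z [-0.002  0.001 -1.   ] q [-0.65  0.14  1.85  0.    1.15  1.34] F [0.6 0.4 0.1] w 0.699 g 0.0
time: 12.02
tool_pos: [0.5059, -0.2904, 0.0464]
tool_rot: [0.001, 0.978, -0.208, 0.002]
contact_force: [-1.9, -1.7, 6.5]
gripper_width: 0.321
grasp_force: 61.7
t 12.02 tcp [ 0.5059 -0.2904  0.0464] yaw of y -114.0 z [ 0.003 -0.003 -1.   ] q [-0.65  0.14  1.85 -0.    1.15  1.34] F [-1.9 -1.7  6.5] w 0.321 g 61.7
```

```bash
python3 -m handwheel '[[[0,0,0.01,0,0,0],[0,0,0.015,0,0,0],[0,0,0.01,0,0,0],[0.005,0,0,0,0,-3],[0.007,0.001,0,0,0,-5],[0.007,0.001,0,0,0,-5],[0.008,0.001,0,0,0,-6],[0.008,0.001,0,0,0,-6],[0.008,0.001,0,0,0,-6],[0.008,0.001,0,0,0,-6],[0.008,0.001,0,0,0,-6],[0.008,0.001,0,0,0,-6],[0.008,0.001,0,0,0,-5],[0.005,0.001,0,0,0,-4.1],[0.0025,0,0,0,0,-3],[0,0,0,0,0,0],[0,0,0,0,0,0]]]'
python3 - <<'E'
from jk import *
ci,p,d,C=look("w6")
a=np.radians(4.9); R2=np.array([[np.cos(a),-np.sin(a)],[np.sin(a),np.cos(a)]])
P=C.reshape(-1,3); o=np.array([.5583,.0554]); L=(P[:,:2]-o)@R2
m=(abs(L[:,0])<.03)&(L[:,1]<-.125)&(L[:,1]>-.18)&(P[:,2]>.076)&(P[:,2]<.1); 
if m.sum():
  print("arm",m.sum(),np.percentile(L[m],1,0).round(4),np.percentile(L[m],99,0).round(4),"zmax",P[m,2].max())
  k=m&(P[:,2]>.0885); print("boss",k.sum(),L[k].mean(0).round(4) if k.sum() else 0)
z0=state()["tool_pos"][2]-.0445
print("z0",z0)
for lo,hi in((.006,.016),(.046,.054)):
    k=(P[:,2]-z0>lo)&(P[:,2]-z0<hi)&(np.hypot(P[:,0]-.587,P[:,1]+.279)<.16)
    B=P[k]; b=cv2.minAreaRect(B[:,:2].astype(np.float32)*1000); print(lo,k.sum(),np.round(b[0],1),np.round(b[1],1),b[2])
E
```

```text
time: 13.43
tool_pos: [0.5864, -0.2784, 0.078]
tool_rot: [0.0, 0.737, -0.676, -0.001]
contact_force: [1.5, -0.7, -8.2]
gripper_width: 0.319
grasp_force: 60.2
t 13.43 tcp [ 0.5864 -0.2784  0.078 ] yaw of y -175.0 z [-0.002  0.002 -1.   ] q [-0.56  0.24  1.67  0.    1.23  2.5 ] F [ 1.5 -0.7 -8.2] w 0.319 g 60.2
jack_grip 0.93 [277.5, 288.2] [ 0.5849 -0.2562  0.062 ]
saddle_top 0.74 [278.2, 364.3] [ 0.5784 -0.1865  0.05  ]
jack 0.66 [280.3, 307.8] [ 0.5774 -0.1965  0.    ]
0.046 0.053 558 [ 585.3 -259.8] [ 59.3 150.2] 4.4
0.078 0.086 2899 [ 585.1 -264.5] [ 40.2 105.4] 5.1
0.09 0.11 6882 [ 590.1 -321.5] [34.1 72.1] 5.0
z0 0.03479157341988787
0.006 6030 [ 584.3 -260.4] [ 70.3 158.6] 5.174814701080322
0.046 3823 [ 585.  -264.5] [ 52.6 105.4] 5.095387935638428
```

View pics/w6.png

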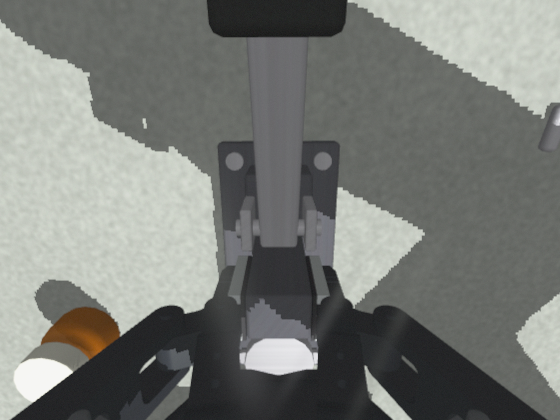

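Wrist view: jack held with handle straight up-image, jar at (60,365) well clear. Checking the pad with the fixed cameras.

Run:
```python
from h import *
a=np.radians(4.9); R2=np.array([[np.cos(a),-np.sin(a)],[np.sin(a),np.cos(a)]]); o=np.array([.5583,.0554])
for cam in("scene","side"):
    p,d=grab_frame(cam); P=cloud(cam,d).reshape(-1,3); L=(P[:,:2]-o)@R2
    m=(abs(L[:,0])<.03)&(L[:,1]<-.126)&(L[:,1]>-.185)&(P[:,2]>.078)&(P[:,2]<.1)
    t=(abs(L[:,0])<.1)&(abs(L[:,1])<.19)&(P[:,2]>.078)&(P[:,2]<.087)
    print(cam,m.sum(),np.percentile(L[m],2,0).round(4),np.percentile(L[m],98,0).round(4), "tray y max",L[t][:,1].max().round(4))
    k=m&(P[:,2]>.088); print(" boss",k.sum(),L[k].mean(0).round(4))
    for r in pinpoint(cam,"lift_pad")[:2]: print(r["conf"],(atz(cam,r["position"],.065)[:2]-o)@R2,(atz(cam,r["position"],.065)))
    for r in pinpoint(cam,"saddle_top")[:1]: print("sad",r["conf"],atz(cam,r["position"],.0845))
```

```text
scene 141 [-0.0143 -0.1737] [ 0.0208 -0.1276] tray y max 0.1333
 boss 24 [ 0.0042 -0.1537]
0.67 [ 0.00137436 -0.16123343] [ 0.5734414  -0.10512677  0.065     ]
sad 0.62 [ 0.57990546 -0.2226073   0.0845    ]
side 113 [-0.0187 -0.1715] [ 0.0164 -0.1319] tray y max 0.1361
 boss 29 [-0.0025 -0.147 ]
0.95 [-0.00235265 -0.1584076 ] [ 0.56948664 -0.10262963  0.065     ]
sad 0.62 [ 0.59305653 -0.22119856  0.0845    ]
```

```bash
python3 -m handwheel '[[[0,0,-0.015,0,0,0],[0,0,-0.014,0,0,0],[0,0,0,0,0,0],[0,0,0,0,0,0]]]'; python3 tool.py; python3 -m handwheel '[[[-0.001,0.015,0,0,0,0],[-0.002,0.025,0,0,0,0],[-0.002,0.025,0,0,0,0],[-0.002,0.025,0,0,0,0],[-0.002,0.02,0,0,0,0],[-0.001,0.013,0,0,0,0],[0,0.005,0,0,0,0],[0,0,0,0,0,0],[0,0,0,0,0,0]]]'; python3 tool.py
```

```text
time: 14.42
tool_pos: [0.586, -0.2784, 0.0481]
tool_rot: [0.0, 0.737, -0.676, -0.002]
contact_force: [0.1, -0.5, -7.6]
gripper_width: 0.319
grasp_force: 61.3
t 14.42 tcp [ 0.586  -0.2784  0.0481] yaw of y -175.1 z [-0.003  0.002 -1.   ] q [-0.56  0.28  1.68 -0.    1.19  2.5 ] F [ 0.1 -0.5 -7.6] w 0.319 g 61.3
time: 15.17
tool_pos: [0.5776, -0.1518, 0.0506]
tool_rot: [0.0, 0.737, -0.676, 0.001]
contact_force: [0.5, 0.3, -8.3]
gripper_width: 0.321
grasp_force: 61.3
t 15.17 tcp [ 0.5776 -0.1518  0.0506] yaw of y -175.1 z [ 0.001 -0.001 -1.   ] q [-0.38  0.16  1.81 -0.    1.16  2.68] F [ 0.5  0.3 -8.3] w 0.321 g 61.3
```

```bash
python3 -m handwheel '[[[0,0,-0.004,0,0,0],[0,0,-0.003,0,0,0],[0,0,0,0,0,0],[0,0,0,0,0,0]]]'; python3 tool.py
```

```text
time: 15.5
tool_pos: [0.5787, -0.1528, 0.0463]
tool_rot: [-0.0, 0.736, -0.677, 0.001]
contact_force: [-3.3, 2.3, 5.1]
gripper_width: 0.324
grasp_force: 63.1
t 15.5 tcp [ 0.5787 -0.1528  0.0463] yaw of y -175.2 z [ 0.002 -0.001 -1.   ] q [-0.38  0.17  1.81 -0.    1.16  2.68] F [-3.3  2.3  5.1] w 0.324 g 63.1
```

```bash
cat > base.py <<'E'
import tool
from h import *
a=np.radians(4.9); R2=np.array([[np.cos(a),-np.sin(a)],[np.sin(a),np.cos(a)]]); pad=np.array([.5711,-.0940])
def base():
    for cam in("wrist","scene","side"):
        ci=camera_info(cam); p,d=grab_frame(cam); P=cloud(cam,d,ci).reshape(-1,3); L=(P[:,:2]-pad)@R2*1e3  # jack x=-L.y, jack y=L.x
        k=(P[:,2]>.008)&(P[:,2]<.015)&(abs(L[:,0])<50)&(L[:,1]<45)&(L[:,1]>-140); B=L[k]
        if len(B)>20:
            b=cv2.minAreaRect(B.astype(np.float32)); e=B[(B[:,1]<-108)]
            print(cam,len(B),"y-range",np.percentile(B[:,1],[.5,99.5]).round(1),"x-range",np.percentile(B[:,0],[.5,99.5]).round(1),"rear x",np.percentile(e[:,0],[1,99]).round(1) if len(e) else "", "rect",np.round(b[0],1),np.round(b[1],1),round(b[2],1), "want y -120, x +-35")
base()
E
python3 base.py
```

```text
t 15.5 tcp [ 0.5787 -0.1528  0.0463] yaw of y -175.2 z [ 0.002 -0.001 -1.   ] q [-0.38  0.17  1.81 -0.    1.16  2.68] F [-3.3  2.3  5.1] w 0.324 g 63.1
wrist 5646 y-range [-120.6   29.6] x-range [-32.3  37.2] rear x [-31.8  36.8] rect [  2.4 -41.1] [ 70.2 159.2] 0.0 want y -120, x +-35
scene 398 y-range [-124.3   36.5] x-range [-27.2  41.9] rear x [-27.5  40.1] rect [  6.5 -42.9] [164.5  71.1] 89.1 want y -120, x +-35
side 95 y-range [-121.6  -48.9] x-range [-32.4  -7.9] rear x [-31. -11.] rect [-19.8 -85.4] [75.2 25.3] 89.9 want y -120, x +-35
```

```bash
python3 -m handwheel '[[[0,0,0.004,0,0,0],[-0.0027,0.0012,0,0,0,0],[0,0,0,0,0,0],[0,0,-0.002,0,0,0],[0,0,-0.002,0,0,0],[0,0,0,0,0,0]]]';python3 base.py
```

```text
time: 16.15
tool_pos: [0.5745, -0.1503, 0.0463]
tool_rot: [0.001, 0.737, -0.676, -0.001]
contact_force: [-11.2, 3.4, 13.0]
gripper_width: 0.319
grasp_force: 64.1
t 16.15 tcp [ 0.5745 -0.1503  0.0463] yaw of y -175.1 z [-0.002  0.    -1.   ] q [-0.38  0.16  1.82 -0.    1.16  2.68] F [-11.2   3.4  13. ] w 0.319 g 64.1
wrist 5650 y-range [-117.8   30.1] x-range [-36.3  33.2] rear x [-35.7  32.7] rect [ -1.8 -38.1] [ 70.4 159.6] 0.2 want y -120, x +-35
scene 394 y-range [-120.6   41.9] x-range [-32.2  38.4] rear x [-32.1  34.5] rect [  2.7 -39.1] [ 71.3 164.5] 0.3 want y -120, x +-35
side 87 y-range [-119.5  -48.7] x-range [-36.4 -12.7] rear x [-36.1 -15.7] rect [-24.2 -84.3] [74.1 24.4] 89.8 want y -120, x +-35
```

```bash
python3 -m handwheel '[[[0,0,0,0,0,0],[0,0,0,0,0,0],[0,0,0,0,0,0],[0,0,0.015,0,0,0],[0,0,0.035,0,0,0],[0,0,0.04,0,0,0],[0,0,0.04,0,0,0],[0,0,0,0,0,0],[0,0,0,0,0,0]]]' 0.7;python3 base.py
python3 - <<'E'
from jk import *
look("w7")
E
```

```text
time: 17.05
tool_pos: [0.5772, -0.151, 0.1779]
tool_rot: [-0.002, 0.737, -0.676, 0.004]
contact_force: [0.4, 0.0, -1.3]
gripper_width: 0.703
grasp_force: 0.0
t 17.05 tcp [ 0.5772 -0.151   0.1779] yaw of y -175.1 z [ 0.008 -0.003 -1.   ] q [-0.38  0.02  1.74  0.    1.38  2.68] F [ 0.4  0.  -1.3] w 0.703 g 0.0
wrist 4474 y-range [-117.7   39. ] x-range [-36.3  33.3] rear x [-35.2  33.1] rect [ -1.5 -38.7] [ 70.2 158.3] 0.2 want y -120, x +-35
scene 377 y-range [-121.3   39.9] x-range [-32.7  38.4] rear x [-31.8  37.3] rect [  4.9 -40.5] [162.5  73. ] 88.3 want y -120, x +-35
side 93 y-range [-118.   -49.9] x-range [-36.4 -12.5] rear x [-36.  -15.7] rect [-24.2 -84. ] [24.5 68.8] 0.4 want y -120, x +-35
t 17.2 tcp [ 0.5738 -0.1497  0.1715] yaw of y -175.1 z [-0.002  0.001 -1.   ] q [-0.38  0.02  1.75  0.    1.38  2.68] F [ 0.1 -0.3 -0.9] w 0.701 g 0.0
jack_grip 0.8 [279.3, 201.6] [ 0.5729 -0.1517  0.062 ]
saddle_top 0.86 [274.9, 258.9] [ 0.5717 -0.0903  0.05  ]
handle_pad 0.94 [279.6, 36.8] [ 0.5831 -0.2696  0.101 ]
jack 0.79 [277.9, 235.6] [ 0.569  -0.0926  0.    ]
lift_pad 0.9 [274.4, 262.6] [ 0.5724 -0.0946  0.065 ]
0.007 0.016 4718 [ 572.9 -132.1] [ 70.1 159.2] 5.1
0.046 0.053 399 [ 572.6 -145.2] [35.8 88.2] 4.8
0.078 0.086 1563 [ 578.8 -178.5] [ 29.4 128. ] 9.0
0.09 0.11 4337 [ 585.  -267.2] [36.1 43.2] 5.2
```

View pics/w7.png

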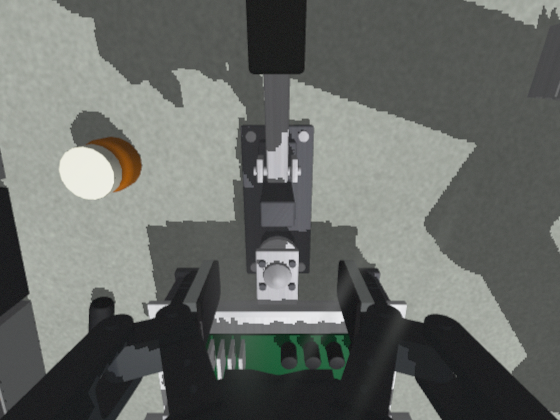

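Jack stands straight under the boss (saddle seen behind arm at (277,245), boss (278,275), jar untouched). Moving over the handle pad with shut fingers.

```bash
python3 -m handwheel '[[[0.002,-0.02,0,0,0,0],[0.003,-0.035,0,0,0,0],[0.003,-0.035,0,0,0,0],[0.002,-0.025,-0.015,0,0,0],[0.001,-0.006,-0.025,0,0,0],[0,0,-0.008,0,0,0],[0,0,0,0,0,0],[0,0,0,0,0,0],[0,0,0,0,0,0]]]' 0
python3 - <<'E'
import tool
from h import *
for cam in("side","scene"):
    p,d=grab_frame(cam); C=cloud(cam,d)
    for r in pinpoint(cam,"handle_pad")[:1]: print(cam,r,atz(cam,r["position"],.101))
    for r in masks_of(cam,"handle")[:1]:
        Q=C[r["region"]&(d>0)]; Q=Q[(Q[:,2]>.085)&(Q[:,2]<.106)&(Q[:,1]<-.23)]
        if len(Q)>5: print(r["conf"],len(Q),np.percentile(Q,2,0).round(4),np.percentile(Q,98,0).round(4))
E
```

```text
time: 18.3
tool_pos: [0.5862, -0.2703, 0.1265]
tool_rot: [-0.0, 0.737, -0.676, 0.001]
contact_force: [0.7, -0.6, 0.4]
gripper_width: 0.002
grasp_force: 0.0
t 18.3 tcp [ 0.5862 -0.2703  0.1265] yaw of y -175.1 z [ 0.001 -0.001 -1.   ] q [-0.55  0.18  1.65  0.    1.31  2.51] F [ 0.7 -0.6  0.4] w 0.002 g 0.0
side {'position': [312.0, 156.5], 'conf': 0.74} [ 0.59098048 -0.27877702  0.101     ]
0.81 112 [ 0.5697 -0.2889  0.086 ] [ 0.6001 -0.2388  0.1049]
scene {'position': [223.8, 255.6], 'conf': 0.68} [ 0.59011054 -0.28372083  0.101     ]
0.52 165 [ 0.5709 -0.2946  0.0922] [ 0.6075 -0.2515  0.1052]
```

```bash
python3 -m handwheel '[[[0,0,-0.015,0,0,0],[0,0,-0.01,0,0,0],[0,-0.003,-0.012,0,0,0],[0,-0.003,-0.012,0,0,0],[0,-0.002,-0.012,0,0,0],[0,-0.001,-0.01,0,0,0],[0,-0.001,-0.008,0,0,0],[0,0,-0.004,0,0,0],[0,0,0,0,0,0],[0,0,0,0,0,0]]]'; python3 tool.py
```

```text
time: 19.43
tool_pos: [0.5867, -0.2818, 0.0436]
tool_rot: [-0.0, 0.736, -0.677, 0.001]
contact_force: [-0.5, 0.4, 10.7]
gripper_width: -0.0
grasp_force: 4.6
t 19.43 tcp [ 0.5867 -0.2818  0.0436] yaw of y -175.2 z [ 0.002 -0.001 -1.   ] q [-0.56  0.29  1.68  0.    1.17  2.49] F [-0.5  0.4 10.7] w -0.0 g 4.6
```

```bash
python3 -m handwheel '[[[0,0,-0.003,0,0,0],[0,0,-0.002,0,0,0],[0,0,0,0,0,0],[0,0,0,0,0,0]]]'; python3 tool.py
python3 - <<'E'
from h import *
a=np.radians(4.9); R2=np.array([[np.cos(a),-np.sin(a)],[np.sin(a),np.cos(a)]])
for cam in("scene","side"):
    p,d=grab_frame(cam); P=cloud(cam,d).reshape(-1,3); L=(P[:,:2]-[.5711,-.094])@R2
    m=(abs(L[:,0])<.015)&(abs(L[:,1])<.02)&(P[:,2]>.07); print(cam,"arm z",m.sum(),np.percentile(P[m,2],[10,50,90]).round(4) if m.sum() else 0)
E
python3 base.py | tail -3
```

```text
time: 19.77
tool_pos: [0.5877, -0.2833, 0.0417]
tool_rot: [-0.0, 0.736, -0.677, 0.003]
contact_force: [-4.0, -1.0, 20.4]
gripper_width: 0.002
grasp_force: 8.9
t 19.77 tcp [ 0.5877 -0.2833  0.0417] yaw of y -175.1 z [ 0.004 -0.004 -1.   ] q [-0.56  0.29  1.68 -0.    1.17  2.49] F [-4.  -1.  20.4] w 0.002 g 8.9
scene arm z 132 [0.0826 0.1062 0.1146]
side arm z 96 [0.1054 0.1098 0.1163]
t 19.87 tcp [ 0.5877 -0.2834  0.0417] yaw of y -175.1 z [ 0.004 -0.004 -1.   ] q [-0.56  0.29  1.68 -0.    1.17  2.49] F [-4.9  0.4 20.3] w 0.001 g 8.9
scene 350 y-range [-120.6   41.1] x-range [-9.6 38.5] rear x [-9.8 38.8] rect [ 15.5 -38.8] [164.2  49.8] 89.4 want y -120, x +-35
side 59 y-range [-118.5  -70. ] x-range [-35.6 -12. ] rear x [-35.3 -15.7] rect [-25.5 -94.3] [47.7 23.9] 85.3 want y -120, x +-35
```

At the stop: 20 N, with the arm raised about 23 mm. Now I'll let it come all the way up.

```bash
python3 -m handwheel '[[[0,0,0.006,0,0,0],[0,0.001,0.008,0,0,0],[0,0.001,0.01,0,0,0],[0,0.002,0.01,0,0,0],[0,0.003,0.012,0,0,0],[0,0.003,0.012,0,0,0],[0,0,0.014,0,0,0],[0,0,0.016,0,0,0],[0,0,0.008,0,0,0],[0,0,0,0,0,0],[0,0,0,0,0,0],[0,0,0,0,0,0],[0,0,0,0,0,0]]]'
python3 - <<'E'
from h import *
from base import *
from jk import *
a=np.radians(4.9)
for cam in("scene","side"):
    p,d=grab_frame(cam); C=cloud(cam,d); P=C.reshape(-1,3); L=(P[:,:2]-[.5711,-.094])@R2
    m=(abs(L[:,0])<.015)&(abs(L[:,1])<.02)&(P[:,2]>.07); print(cam,"arm z",m.sum(),np.percentile(P[m,2],[10,50,90]).round(4))
    J=(L-[0,0])*1e3; k=(abs(J[:,0])<15)&(J[:,1]<-160)&(J[:,1]>-200)&(P[:,2]<.112)&(P[:,2]>.03); print("handle pad z",k.sum(),np.percentile(P[k,2],[50,90]).round(4))
E
```

```text
time: 21.1
tool_pos: [0.5848, -0.2705, 0.1316]
tool_rot: [0.0, 0.737, -0.676, -0.001]
contact_force: [0.5, 0.0, 0.3]
gripper_width: -0.003
grasp_force: 0.0
t 21.1 tcp [ 0.5848 -0.2705  0.1316] yaw of y -175.1 z [-0.002  0.001 -1.   ] q [-0.55  0.18  1.65  0.    1.32  2.51] F [0.5 0.  0.3] w -0.003 g 0.0
wrist 453 y-range [-118.5  -75.5] x-range [-36.3  33.5] rear x [-36.   33.2] rect [ -1.4 -96.2] [44.8 70.2] 89.8 want y -120, x +-35
scene 401 y-range [-120.8   41.9] x-range [-32.6  38.7] rear x [-31.1  37.9] rect [  4.2 -39.3] [166.   72.3] 89.2 want y -120, x +-35
side 93 y-range [-116.7  -50.9] x-range [-36.2 -12.3] rear x [-35.9 -16.1] rect [-23.8 -83.7] [66.3 24.8] 89.3 want y -120, x +-35
scene arm z 90 [0.0805 0.0845 0.09  ]
handle pad z 108 [0.1007 0.1035]
side arm z 86 [0.0824 0.0856 0.092 ]
handle pad z 76 [0.102  0.1046]
```

Handle fully up at 101 mm, tray down, jack unmoved. Second press, to be held.

```bash
python3 -m handwheel '[[[0,0,-0.018,0,0,0],[0,0,-0.012,0,0,0],[0,-0.003,-0.012,0,0,0],[0,-0.003,-0.012,0,0,0],[0,-0.002,-0.012,0,0,0],[0,-0.001,-0.01,0,0,0],[0,-0.001,-0.008,0,0,0],[0,0,-0.006,0,0,0],[0,0,-0.002,0,0,0],[0,0,-0.002,0,0,0],[0,0,0,0,0,0],[0,0,0,0,0,0]]]'
python3 - <<'E'
from base import *
for cam in("scene","side"):
    p,d=grab_frame(cam); P=cloud(cam,d).reshape(-1,3); L=(P[:,:2]-[.5711,-.094])@R2
    m=(abs(L[:,0])<.015)&(abs(L[:,1])<.02)&(P[:,2]>.07); print(cam,"arm z",m.sum(),np.percentile(P[m,2],[10,50,90]).round(4))
    if cam=="scene": cv2.imwrite("pics/end.png",p[120:320,140:420].repeat(2,0).repeat(2,1))
E
```

```text
time: 22.35
tool_pos: [0.5872, -0.2827, 0.0427]
tool_rot: [-0.0, 0.736, -0.676, 0.002]
contact_force: [-3.3, -0.0, 14.2]
gripper_width: -0.0
grasp_force: 6.5
t 22.35 tcp [ 0.5872 -0.2827  0.0427] yaw of y -175.1 z [ 0.003 -0.002 -1.   ] q [-0.56  0.29  1.68 -0.    1.17  2.49] F [-3.3 -0.  14.2] w -0.0 g 6.5
scene 349 y-range [-119.9   40.9] x-range [-9. 39.] rear x [-9.  37.3] rect [ 14.5 -40.2] [165.2  50.9] 88.9 want y -120, x +-35
side 56 y-range [-117.1  -70.5] x-range [-36.5 -14.5] rear x [-35.3 -16.9] rect [-26.6 -93. ] [47.7 22.2] 86.6 want y -120, x +-35
scene arm z 142 [0.0825 0.1057 0.1132]
side arm z 95 [0.1055 0.1095 0.1163]
```

View pics/end.png

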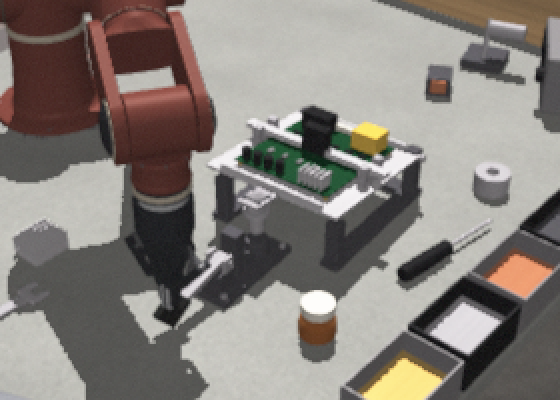

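The tray is tilted with the jack under the pad, the bar is in place and the other things are untouched. I'll add a little more push for margin, then hand in.

```bash
python3 -m handwheel '[[[0,0,-0.0025,0,0,0],[0,0,-0.001,0,0,0],[0,0,0,0,0,0],[0,0,0,0,0,0],[0,0,0,0,0,0]]]'; python3 tool.py; python3 -c "
from plant import *
s=state()
if 12<s['contact_force'][2]<32: print(job_done())"
```

```text
time: 23.02
tool_pos: [0.5881, -0.2838, 0.0413]
tool_rot: [0.0, 0.736, -0.676, 0.003]
contact_force: [-5.0, -0.3, 21.0]
gripper_width: -0.001
grasp_force: 9.3
t 23.02 tcp [ 0.5881 -0.2838  0.0413] yaw of y -175.1 z [ 0.005 -0.005 -1.   ] q [-0.56  0.29  1.68 -0.    1.16  2.49] F [-5.  -0.3 21. ] w -0.001 g 9.3
the job is handed in; nothing more can be done
None
```

The job is handed in at 23 s: the bar lies in both notches, the jack stands about 2 mm off centre under the lift pad, and after a full trial stroke the handle is pressed to its stop and held (about 21 N), with the tray tilted up.

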